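# Open a combination padlock in its check nest and present it

### The arm

A 6-joint arm with a two-finger parallel gripper is mounted at the origin on the work surface. World frame = base frame: x ahead of the robot, y to its left, z up, the work surface at z = 0. Lengths are in m, angles in rad, forces in N, time in s.
With the tool pointing down it reaches from about 0.35 to 0.975 m from the base axis. Payload 4.9 kg.
Tool frame: the origin (TCP) lies at the very end of the fingers, on their centre line; the grasp point (between the pads) lies 19 mm behind it; z points along the fingers, x is the direction in which the jaws open and shut, and the axes are right-handed (so a half turn about z gives the same grasp; the last joint's range is limited). The gripper opens to 85 mm and grips with 20 to 120 N. Pads are 22 mm wide; open, the fingers measure 114 mm over their backs; the gripper's body (76 mm by 85 mm) begins 54 mm behind the grasp point. The pads swing forward as they close: fully open they stand 13 mm farther back than shut.
Start: joints at [0.981, 0.053, 1.613, -0, 1.476, -0.119], TCP at [0.283, 0.557, 0.231] pointing down, gripper open.
Joint ranges: [-3.01, 3.01], [-1.01, 2.22], [0.06, 2.58], [-1.02, 4.17], [0.09, 2.62], [-3.14, 3.14]. Speed limits (rad/s): [2.57, 2.57, 3.14, 3.14, 3.14, 3.14].

### API

Orientations are given as a unit quaternion [w, x, y, z].
In Python, from plant import manip, imaging gives the robot as it stands.
- The arm moves only by the shell command python3 -m pendant 'ROWS'. ROWS is JSON, a list that holds one entry, the list of rows, each a list of 7 numbers: the turn, a rotation vector about the world's x, y, z in units of pi rad (1.0 is pi rad), then the shift along the world's x, y, z in units of 250 mm (1.0 is 250 mm), then the opening, from 0 (shut) to 1 (fully open). In form: [[[ax, ay, az, tx, ty, tz, claw], ...]]. A call has 1 to 20 rows; each row shifts and turns the commanded pose from where the row before left it; what a row does not reach is not made up. A row lasts 1/8 s, in which the tool goes at most 62.5 mm and 10.7 degrees, less where a joint would pass 70% of its speed; a pose out of reach is approached as far as the arm can. A call with a number of a shift or a turn outside -1 to 1 is refused whole. A call with a gripper value outside its range is refused whole. The fingers move at their own pace and stop on an object; the grip force is fixed at half the most. Time passes only in rows, so rows that do not move let the fingers close. It gives the time, the measured TCP pose, the force and the opening at its end, in the units of the state.
- manip.state(): the state, without advancing time (a new reading comes with each control period).
- imaging.grab_frame(name): name is "scene" or "top"; returns a dict with "frame" (480x640x3 uint8, blue, green, red), "mtx" (3x3 intrinsics, pixels), "world_to_cam" (4x4, takes a point from world to camera coordinates). Camera axes: x right, y down, z forward; pixel columns grow to the right and rows downward; lengths in m; the calibration is good to about 2 mm. A picture is of the moment at which its call begins. There is no depth.
- manip.job_done(): hands the job in, once; it reports no verdict.
The state is a dict: "time": time; "joint_pos": joint angles; "joint_vel": joint speeds; "joint_efforts": joint torques, N m; "tool_pos": TCP position; "tool_rot": TCP orientation; "contact_force": force on the tool from outside, world axes, zero at the start; "ft_torque": the same for the moment, N m; "gripper_width": opening from 0.0 (shut) to 1.0 (fully open).
Only numpy, scipy, OpenCV 4.12 (cv2) and the standard library are available. Lean on these libraries where they do the work, as an engineer would, in place of code of your own. Each camera call takes 0.05 s, during which the arm holds its last target. There are 200 camera calls.

### The job

First swing the toggle clamp fully down onto the padlock until it snaps over centre, then turn the padlock's dial clockwise, feeling the clicks, until its white pointer lines up with the red mark, and pull the shackle out to its stop while the lock is still clamped. Then swing the clamp fully back open, lift the lock out of the nest with the shackle still open, and finish while holding it still, level and dial up, at least 12 cm above where it lay. Leave the router, the power adapter, the paper cup and the can where they are.

Things in the scene. Friction and masses are not known exactly. Their poses are not given: they have to be found in the camera images.
- fixture: Aluminium check nest fixed to the desk, plate 210 x 84 x 16 (x -35..+175, y +-42). Origin on the desk below the seated lock's dial axis; +x runs along the plate from shackle end to clamp end, z up. The clamp's two dark cheeks stand at x +103..+159, y +-17, up to 84 high. Under the shackle (x below -44) there is only the desk.
- nest_stop (a point): Centre of the top of the steel stop between the shackle legs (8 thick, 20 wide, fixture x -44..-36, top 34 above the desk). A stop 40 wide behind the case (x +59..+69, top 34) and four 8 thick posts (top 28) beside it at x -34..-24 and +47..+57 also hold the lock; between the posts the sides of the case are free for fingers. The lock has 1 mm play and lifts straight out.
- clamp_pivot (a point): Hinge axis of the red clamp handle (parallel to the fixture's y), at fixture x +150, y 0, 68 above the desk.
- clamp_handle (a joint): Angle of the clamp handle about clamp_pivot (rad). 0 = down, clamped: handle level, pointing to the fixture's +x; grows as it is swung up, stop at 1.45. Starts at 1.2 to 1.4, steep: fully open. Going down, the pad meets the lock at about 0.35; dead centre is 0.12; beyond it the handle snaps to 0 and stays. Crossing takes about 4 N at the grip either way; elsewhere friction (1 N) holds it.
- clamp_grip (a point): Middle of the red handle grip, 80 from clamp_pivot along the handle; the grip is 62 long along the handle, 16 wide (along the fixture's y) and 14 thick.
- clamp_pad: Round black rubber pad, 14 in diameter, sprung, at the end of the clamp's steel arm; origin at the centre of its underside. With the handle open (1.3) the arm stands up about 70 degrees, pad at about fixture x +69, 115 high. Clamped, the pad presses with about 11 N on the case at fixture x +46, y 0; arm (8 wide) and pad stem then reach from there to the cheeks, at most 80 above the desk.
- lock: Loose brass padlock lying on its back in the nest, 0.4 kg with dial and shackle. Origin at the centre line of the dial on the case's underside, 16 above the desk when seated. Axes then as the fixture's: -x to the shackle, z up through the dial. The case spans x -35..+58, y +-30 (60 wide), z 0..24, and can be gripped across its 60 wide sides about x +8; with the dial it is 49 high.
- dial_grip (a point): On the dial's axis, in the middle of its raised bar, 40 above the underside of the lock (56 above the desk when seated). The bar is 40 long, 12 wide and 18 high (its top 9 above this point), on a black disc 44 in diameter whose top is 9 below this point. The point's x axis lies along the bar and points away from the white pointer.
- dial (a joint): Dial angle (rad), growing counterclockwise seen from above. 0 = white pointer (stripe on the bar's top and on one end) at the red mark on the case, pointing to the shackle: bar along the lock's x axis. Starts between +0.5 and +1.4. Clicks into a notch every 0.42 rad (0, 0.42, 0.84, 1.26), about 0.07 N m over each; let go, it settles into the nearest notch. The shackle is free only within 0.1 of 0.
- shackle (a joint): How far the shackle is pulled out (m). 0 = shut, 0.018 = at its stop, fully open. Slides along the lock's -x with about 3 N of friction and stays where it is left; with a wrong dial setting it is stopped at about 0.003. While it is out, the dial cannot turn.
- shackle_legs (a point): Point midway between the two legs of the steel shackle, at the height of the bar's middle (28 above the desk when seated), 25 outside the case when shut; it moves with the shackle. Bar 10 thick; legs along the lock's x, 50 wide over their outsides (30 between them); the rounded end of the bow lies 29 farther out to -x.
- router: Bystander: black router box 120 x 170 x 30 with two thin upright antennas (about 140 high in all). Leave alone.
- adapter: Bystander: white power adapter 85 x 45 x 30. Leave alone.
- noodle_cup: Bystander: empty pale paper cup, 96 in diameter, 85 high. Leave alone.
- cleaner_can: Bystander: can with blue label, 52 in diameter, 100 high. Leave alone.
Mind the look-alikes: they are no part of the job. There is more than one size of the lock; the job needs the middle-sized.

How it is judged:
By the outcome, as a careful person would: the job done as asked, in the order asked, and still so for the second after the job is handed in, while the arm keeps its last pose, push and grip.
It also fails if it takes over 72 s, if anything falls off the work surface, if the arm or the gripper's body presses on something with over 40 N, if the wrist force passes 120 N, or if a joint passes its speed limit or range.

## Working session

There is one attempt and no reset: what is moved stays moved. The work goes in short steps, Python scripts to look and compute and a shell command to move; the robot and the scene stay as the last step left them, time stands still between calls to the robot, and variables do not carry over. Pictures are saved under pics/ and viewed, about 8 in all and at most 12, crops included, and the job is handed in when it is done.

```bash
ls; mkdir -p pics; python3 - <<'E'
from plant import manip, imaging
import cv2
for n in ("scene","top"):
    f=imaging.grab_frame(n); cv2.imwrite(f"pics/{n}0.png",f["frame"]); print(f["mtx"].tolist(),f["world_to_cam"].round(4).tolist())
print(manip.state())
E
```

```text
pics
[[567.2792922915692, 0.0, 318.2355170612974], [0.0, 567.2792922915692, 241.93552152311148], [0.0, 0.0, 1.0]] [[-0.142, 0.9898, 0.0145, 0.0853], [0.848, 0.1292, -0.514, -0.4759], [-0.5106, -0.0607, -0.8577, 1.5748], [0.0, 0.0, 0.0, 1.0]]
[[456.4033905005691, 0.0, 323.08442086153445], [0.0, 456.4033905005691, 243.2125968700363], [0.0, 0.0, 1.0]] [[-0.0031, -0.9999, -0.0125, 0.0273], [-0.9946, 0.0044, -0.1041, 0.5747], [0.1042, 0.0121, -0.9945, 1.0745], [0.0, 0.0, 0.0, 1.0]]
{'time': 0.1, 'joint_pos': array([ 9.80999462e-01,  5.33208678e-02,  1.61414202e+00, -1.01855994e-05,
        1.47602428e+00, -1.19027598e-01]), 'joint_vel': array([ 0.00106659, -0.00049902, -0.00503336, -0.00043313, -0.00090014,
        0.00057457]), 'joint_efforts': array([-4.46246140e-04, -3.94897842e+01, -3.71366358e+01, -1.29549517e-04,
        3.86805536e-03, -6.96427449e-06]), 'tool_pos': array([0.2831839 , 0.55653095, 0.23017612]), 'tool_rot': array([ 4.00339186e-04,  8.52516813e-01,  5.22698944e-01, -8.58518247e-04]), 'contact_force': array([0.26280718, 0.13032586, 0.68562591]), 'ft_torque': array([0.01179934, 0.00748278, 0.02204281]), 'gripper_width': 1.0060759692759653}
```

View pics/scene0.png

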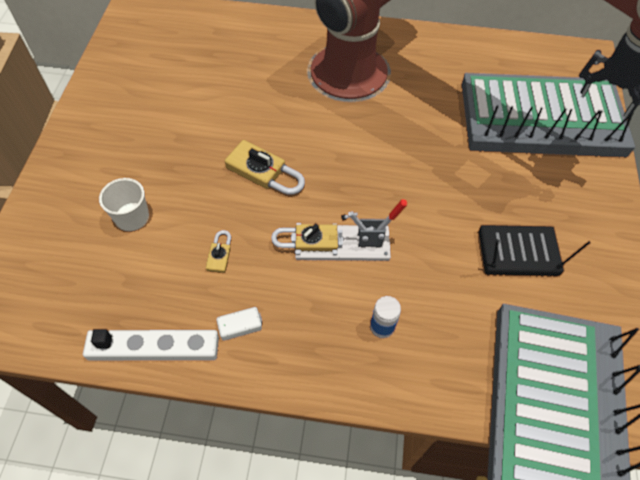

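View pics/top0.png

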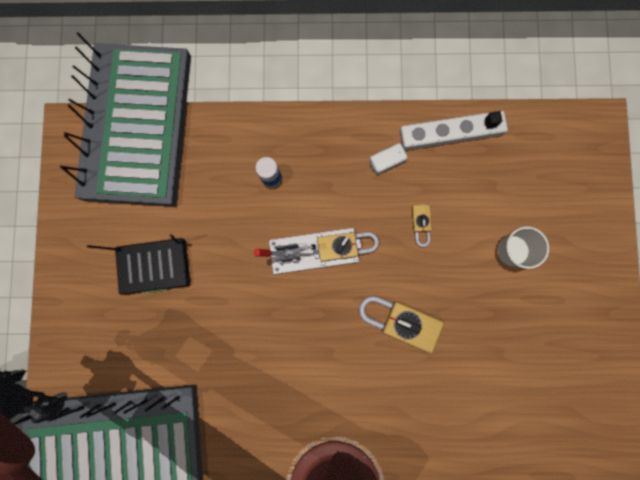

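Fixture near top px (315,250), with +x running to image left (world +y). Router, can, adapter and cup are well clear. Zooming in for measurements.

```bash
python3 - <<'E'
import cv2,numpy as np
t=cv2.imread("pics/top0.png")[220:285,245:385]; s=cv2.imread("pics/scene0.png")[190:270,265:415]
a=cv2.resize(t,(770,357),interpolation=cv2.INTER_CUBIC)[:, :]; 
cv2.imwrite("pics/t1.png",a)
b=cv2.resize(s,(750,400),interpolation=cv2.INTER_CUBIC)
b=b[:243] if 0 else b
a=cv2.resize(t,(430,200),interpolation=cv2.INTER_CUBIC) if 0 else a
c=np.zeros((600,800,3),np.uint8); 
a=cv2.resize(t,(630,292),interpolation=cv2.INTER_CUBIC); b=cv2.resize(s,(570,304),interpolation=cv2.INTER_CUBIC)
c[:292,:630]=a; c[294:598,:570]=b; cv2.imwrite("pics/zoom.png",c)
E
```

```text
(no output)
```

View pics/zoom.png

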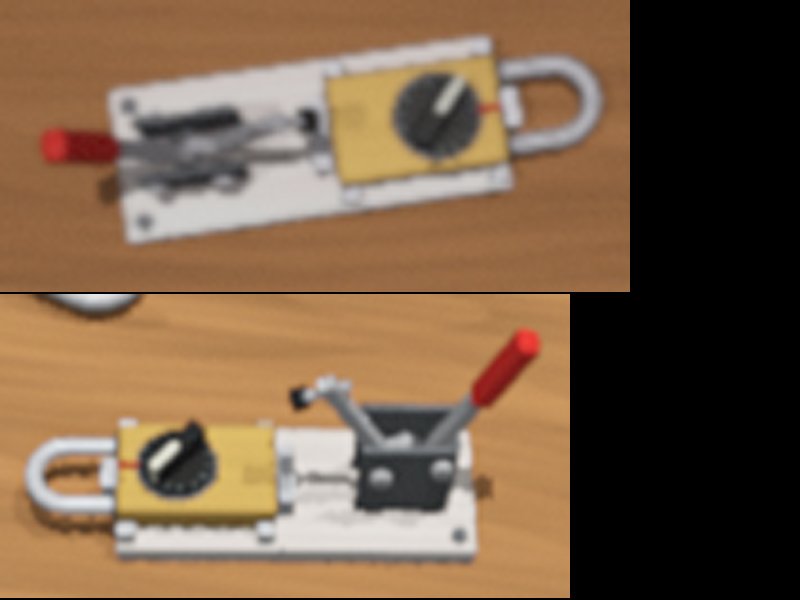

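```bash
cat > h.py <<'E'
import numpy as np,cv2
from plant import manip, imaging
def ray(f,px,z):
    T=f["world_to_cam"];R=T[:3,:3];c=-R.T@T[:3,3]
    d=R.T@np.linalg.inv(f["mtx"])@np.array([px[0],px[1],1.]);return c+d*(z-c[2])/d[2]
def proj(f,P):
    T=f["world_to_cam"];p=f["mtx"]@(T[:3,:3]@np.asarray(P,float)+T[:3,3]);return p[:2]/p[2]
def tri(fs,pxs):
    A=np.zeros((3,3));b=np.zeros(3)
    for f,p in zip(fs,pxs):
        T=f["world_to_cam"];R=T[:3,:3];c=-R.T@T[:3,3]
        d=R.T@np.linalg.inv(f["mtx"])@np.array([p[0],p[1],1.]);d/=np.linalg.norm(d);M=np.eye(3)-np.outer(d,d);A+=M;b+=M@c
    return np.linalg.solve(A,b)
E
python3 - <<'E'
from h import *
t=imaging.grab_frame("top");s=imaging.grab_frame("scene")
tp=lambda u,v:(245+u/4.5-.4,220+v/4.5-.4)
sp=lambda u,v:(265+u/3.8-.4,190+(v-294)/3.8-.4)
C=np.array([(175,42),(-35,42),(-35,-42),(175,-42)])/1000.
def fit(L,W,name):
    L=np.array(L);W=np.array(W)[:,:2];lc=L.mean(0);wc=W.mean(0);l=L-lc;w=W-wc
    a=np.arctan2((l[:,0]*w[:,1]-l[:,1]*w[:,0]).sum(),(l*w).sum());R=np.array([[np.cos(a),-np.sin(a)],[np.sin(a),np.cos(a)]])
    print(name,"yaw",a,"org",wc-R@lc,"res mm",((l@R.T-w)*1e3).round(1).tolist());return a,wc-R@lc
# top view: image up = world +x; fixture +x = left(+y); fixture +y = world -x = down
W=[ray(t,tp(*p),.016) for p in [(127,242),(512,187),(490,37),(110,90)]]
fit(C,W,"top plate")
# scene: +x right, fixture +y = world -x = up
Ws=[ray(s,sp(*p),.016) for p in [(116+352,430),(118,425),(116,550),(475,552)]]
fit(C[1:][1:],Ws[2:],"scene plate front")
CL=np.array([(58,30),(-35,30),(-35,-30),(58,-30)])/1000.
for n,f,roi in(("top",t,(300,360,225,270)),("scene",s,(290,345,215,260))):
    h=cv2.cvtColor(f["frame"],cv2.COLOR_BGR2HSV); r=h[roi[2]:roi[3],roi[0]:roi[1]]
    m=cv2.inRange(r,(18,110,120),(32,255,255));print(n,m.sum()//255)
    k=max(cv2.findContours(m,0,1)[0],key=cv2.contourArea)
    pts=np.array([ray(f,(p[0][0]+roi[0],p[0][1]+roi[2]),.040)[:2] for p in k],np.float32)*1000
    (cx,cy),sz,an=cv2.minAreaRect(pts);print(cx,cy,sz,an)
    rm=cv2.inRange(f["frame"],(0,0,130),(70,70,255)); ys,xs=np.nonzero(rm); print("red n",len(xs),[ (x,y) for x,y in zip(xs,ys)][:40])
print("dial top",ray(t,tp(437,115),.047),"scene",ray(s,sp(178,464),.047))
a=ray(t,tp(463,76),.065);b=ray(t,tp(420,147),.065);print("bar ends top",a,b)
a=ray(s,sp(150,474),.065);b=ray(s,sp(197,432),.065);print("bar ends scene",a,b)
print("handle tip tri",tri((t,s),(tp(55,146),sp(528,343))))
print("grip bottom", tri((t,s),(tp(115,150),sp(480,395))))
E
```

```text
top plate yaw 1.7060931544019435 org [ 0.56809396 -0.02032422] res mm [[-0.0, -0.7], [-0.7, -0.1], [0.4, 0.2], [0.3, 0.6]]
scene plate front yaw 1.7150393089033638 org [ 0.5709422 -0.0214753] res mm [[0.1, -0.8], [-0.1, 0.8]]
top 516
565.9236450195312 -9.213508605957031 (56.152305603027344, 91.04729461669922) 7.9253621101379395
red n 39 [(np.int64(255), np.int64(249)), (np.int64(256), np.int64(249)), (np.int64(257), np.int64(249)), (np.int64(258), np.int64(249)), (np.int64(259), np.int64(249)), (np.int64(255), np.int64(250)), (np.int64(256), np.int64(250)), (np.int64(257), np.int64(250)), (np.int64(258), np.int64(250)), (np.int64(259), np.int64(250)), (np.int64(254), np.int64(251)), (np.int64(255), np.int64(251)), (np.int64(256), np.int64(251)), (np.int64(257), np.int64(251)), (np.int64(258), np.int64(251)), (np.int64(259), np.int64(251)), (np.int64(254), np.int64(252)), (np.int64(255), np.int64(252)), (np.int64(256), np.int64(252)), (np.int64(257), np.int64(252)), (np.int64(258), np.int64(252)), (np.int64(259), np.int64(252)), (np.int64(254), np.int64(253)), (np.int64(255), np.int64
[... 1551 characters left out ...]
int64(204)), (np.int64(404), np.int64(204)), (np.int64(405), np.int64(204)), (np.int64(397), np.int64(205)), (np.int64(398), np.int64(205)), (np.int64(399), np.int64(205)), (np.int64(400), np.int64(205)), (np.int64(401), np.int64(205)), (np.int64(402), np.int64(205)), (np.int64(403), np.int64(205)), (np.int64(404), np.int64(205))]
dial top [ 0.56820203 -0.01936326  0.047     ] scene [ 0.57304886 -0.01971501  0.047     ]
bar ends top [ 0.5867688  -0.03254125  0.065     ] [ 0.54972859 -0.00989533  0.065     ]
bar ends scene [ 0.59300728 -0.0328023   0.065     ] [ 0.56113787 -0.01058571  0.065     ]
handle tip tri [0.54245627 0.16378333 0.16530009]
grip bottom [0.54466498 0.14340876 0.1139117 ]
```

```bash
python3 -m pendant '[[[0,0,-0.028,0.096,-0.157,0.011,0],[0,0,-0.028,0.096,-0.157,0.011,0],[0,0,-0.028,0.096,-0.157,0.011,0],[0,0,-0.028,0.096,-0.157,0.011,0],[0,0,-0.028,0.096,-0.157,0.011,0],[0,0,-0.028,0.096,-0.157,0.011,0],[0,0,-0.028,0.096,-0.157,0.011,0],[0,0,-0.028,0.096,-0.157,0.011,0],[0,0,-0.028,0.096,-0.157,0.011,0],[0,0,-0.028,0.096,-0.157,0.011,0],[0,0,-0.028,0.096,-0.157,0.011,0],[0,0,0,0,0,0,0],[0,0,0,0,0,0,0]]]'
cat >> h.py <<'E'
O=np.array([.5690,-.0205]);A=1.71;U=np.array([np.cos(A),np.sin(A)]);V=np.array([-U[1],U[0]])
def W(x,y,z): return np.r_[O+x*U+y*V,z]
def where():
    s=manip.state();p=s["tool_pos"];d=p[:2]-O;w,a,b,c=s["tool_rot"]
    tx=np.array([1-2*(b*b+c*c),2*(a*b+w*c)])
    tz=np.array([2*(a*c+w*b),2*(b*c-w*a),1-2*(a*a+b*b)])
    y=(np.arctan2(tx[1],tx[0])-A-np.pi/2+np.pi/2)%np.pi-np.pi/2
    print("t",round(s["time"],2),"fix xyz mm",(np.r_[d@U,d@V,p[2]]*1e3).round(1),"yaw err(jaw-fy)",round(y,4),"tz",tz.round(3),"F fix",np.r_[s["contact_force"][:2]@U,s["contact_force"][:2]@V,s["contact_force"][2]].round(1),"M",s["ft_torque"].round(2),"claw",round(s["gripper_width"],3),"j6",s["joint_pos"][5].round(3))
    return p
def go(x,y,z):
    p=where(); print("units to go",((W(x/1e3,y/1e3,z/1e3)-p)/.25).round(4))
E
python3 -c "
from h import *
go(147.6,0,156)
pts=[]
for th in (1.35,1.2,1.05,.9,.75,.6,.5,.4,.3,.2,.1,.03,-.02):
    c,s=np.cos(th),np.sin(th);r=.085;e=.007+.011*s
    pts.append(W(.150+r*c-e*s,0,.068+r*s+e*c))
print((np.diff(pts,axis=0)/.25).round(3).tolist())"
```

```text
time: 1.82
tool_pos: [0.5472, 0.1254, 0.2612]
tool_rot: [-0.0, 0.998, 0.066, -0.0]
contact_force: [0.5, -0.3, 0.7]
gripper_width: 0.004
t 1.82 fix xyz mm [147.6   1.4 261.2] yaw err(jaw-fy) -0.0065 tz [-0.001  0.    -1.   ] F fix [-0.4 -0.4  0.7] M [0.02 0.01 0.  ] claw 0.004 j6 -0.04
units to go [ 0.0054  0.0009 -0.4209]
[[-0.007, 0.053, -0.005], [-0.007, 0.052, -0.014], [-0.007, 0.05, -0.023], [-0.006, 0.046, -0.031], [-0.006, 0.041, -0.039], [-0.003, 0.024, -0.03], [-0.003, 0.021, -0.032], [-0.002, 0.017, -0.034], [-0.002, 0.013, -0.036], [-0.001, 0.009, -0.037], [-0.001, 0.004, -0.027], [-0.0, 0.001, -0.019]]
```

```bash
python3 -m pendant '[[[0,0,0,0.003,0,-0.14,0],[0,0,0,0.003,0,-0.14,0],[0,0,0,0,0,-0.14,0],[0,0,0,0,0,0,0],[0,0,0,-0.007,0.053,-0.005,0],[0,0,0,-0.007,0.052,-0.014,0],[0,0,0,-0.007,0.05,-0.023,0],[0,0,0,-0.006,0.046,-0.031,0],[0,0,0,-0.006,0.041,-0.039,0],[0,0,0,-0.003,0.024,-0.03,0],[0,0,0,-0.003,0.021,-0.032,0],[0,0,0,-0.002,0.017,-0.034,0],[0,0,0,0,0,0,0]]]'
python3 -c "
from h import *
where()"
```

```text
time: 3.45
tool_pos: [0.5381, 0.2012, 0.1034]
tool_rot: [0.0, 0.998, 0.066, -0.001]
contact_force: [0.3, 0.4, 0.4]
gripper_width: 0.001
t 3.45 fix xyz mm [ 2.238e+02 -2.000e-01  1.034e+02] yaw err(jaw-fy) -0.0067 tz [-0.002 -0.    -1.   ] F fix [ 0.3 -0.3  0.4] M [ 0.03 -0.04  0.01] claw 0.001 j6 0.096
```

```bash
python3 -m pendant '[[[0,0,0,-0.002,0.013,-0.036,0],[0,0,0,0,0,0,0]]]'; python3 -m pendant '[[[0,0,0,-0.001,0.009,-0.037,0],[0,0,0,0,0,0,0]]]'; python3 -m pendant '[[[0,0,0,-0.001,0.004,-0.027,0],[0,0,0,0,0,-0.02,0],[0,0,0,0,0,0,0]]]';
python3 - <<'E'
from h import *
where()
t=imaging.grab_frame("top")["frame"];s=imaging.grab_frame("scene")["frame"]
c=np.vstack([cv2.resize(t[210:290,235:395],None,fx=3.5,fy=3.5,interpolation=2),cv2.resize(s[185:265,265:425],None,fx=3.5,fy=3.5,interpolation=2)])
cv2.imwrite("pics/c2.png",c)
E
```

```text
time: 3.7
tool_pos: [0.5383, 0.2045, 0.0951]
tool_rot: [-0.0, 0.998, 0.066, 0.0]
contact_force: [0.7, -0.8, 0.6]
gripper_width: 0.002
time: 3.95
tool_pos: [0.5372, 0.2066, 0.085]
tool_rot: [0.0, 0.998, 0.066, -0.001]
contact_force: [-0.7, -0.3, 0.7]
gripper_width: 0.002
time: 4.32
tool_pos: [0.538, 0.2078, 0.0748]
tool_rot: [-0.0, 0.998, 0.066, 0.0]
contact_force: [-0.6, 0.8, 2.5]
gripper_width: -0.001
t 4.33 fix xyz mm [230.4  -0.9  74.8] yaw err(jaw-fy) -0.0068 tz [ 0.  0. -1.] F fix [0.9 0.5 2.5] M [-0.01  0.14  0.03] claw -0.001 j6 0.107
```

View pics/c2.png

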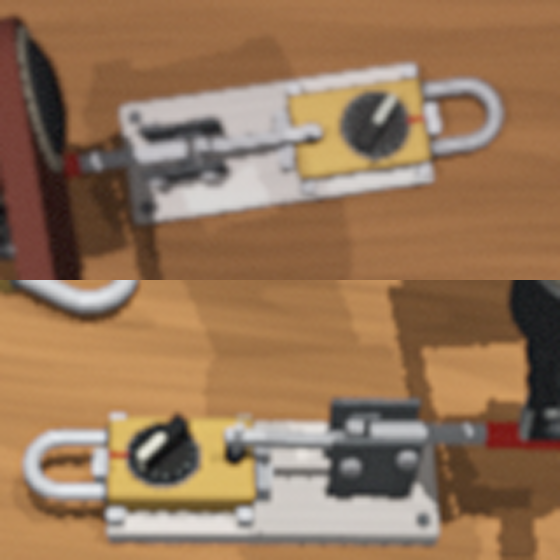

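The handle and arm look level, with the pad on the case. One small extra press will confirm it is against the stop, then I lift away.

```bash
python3 -m pendant '[[[0,0,0,0,0,-0.012,0],[0,0,0,0,0,0,0]]]'; python3 -m pendant '[[[0,0,0,0,0,0.1,0],[0,0,0,0,0,0.2,0],[0,0,0,0,0,0.2,0],[0,0,0,0,0,0,0]]]'
python3 - <<'E'
from h import *
go(0,0,150)
t=imaging.grab_frame("top");s=imaging.grab_frame("scene")
for n,f in(("top",t),("scene",s)):
    # handle tip expected
    r=cv2.inRange(f["frame"],(0,0,110),(70,70,255)); r[:190]=0;r[270:]=0;r[:,:230]=0;r[:,430:]=0
    k=max(cv2.findContours(r,0,2)[0],key=cv2.contourArea).reshape(-1,2);print(n,k.min(0),k.max(0))
    print("  exp grip ends th=0:",[proj(f,W(.150+q,y,.073)).round(1).tolist() for q in(.049,.111) for y in(-.008,.008)])
E
```

```text
time: 4.68
tool_pos: [0.5382, 0.2079, 0.0745]
tool_rot: [0.0, 0.998, 0.066, -0.0]
contact_force: [-7.6, -2.5, 17.0]
gripper_width: 0.003
time: 5.18
tool_pos: [0.5407, 0.2084, 0.2022]
tool_rot: [-0.001, 0.998, 0.066, 0.005]
contact_force: [-0.1, -0.2, -0.2]
gripper_width: 0.001
t 5.17 fix xyz mm [230.7  -3.7 202.2] yaw err(jaw-fy) -0.0068 tz [ 0.01   0.002 -1.   ] F fix [-0.2  0.1 -0.2] M [ 0.01  0.09 -0.04] claw 0.001 j6 0.107
units to go [ 0.1134 -0.9157 -0.2087]
top [242 253] [257 261]
  exp grip ends th=0: [[257.3, 252.5], [258.2, 259.3], [230.9, 256.3], [231.7, 263.1]]
scene [404 225] [429 233]
  exp grip ends th=0: [[403.8, 230.5], [403.3, 224.2], [432.6, 230.8], [431.8, 224.5]]
```

```bash
python3 -m pendant '[[[0,0,0.045,0.019,-0.1527,0,0.4],[0,0,0.045,0.019,-0.1527,0,0.4],[0,0,0.045,0.019,-0.1527,0,0.4],[0,0,0.045,0.019,-0.1527,0,0.4],[0,0,0.045,0.019,-0.1527,0,0.4],[0,0,0.045,0.019,-0.1527,0,0.4],[0,0,0,0,0,-0.2,0.4],[0,0,0,0,0,-0.2,0.4],[0,0,0,0,0,0,0.4],[0,0,0,0,0,0,0.4]]]'
python3 - <<'E'
from h import *
go(0,0,51)
t=imaging.grab_frame("top")["frame"];s=imaging.grab_frame("scene")["frame"]
c=np.vstack([cv2.resize(t[210:290,290:410],None,fx=3.5,fy=3.5,interpolation=2),cv2.resize(s[185:265,265:385],None,fx=3.5,fy=3.5,interpolation=2)])
cv2.imwrite("pics/c3.png",c)
E
```

```text
time: 6.52
tool_pos: [0.5664, -0.0212, 0.097]
tool_rot: [0.0, 0.882, 0.471, -0.0]
contact_force: [0.8, -0.0, 0.3]
gripper_width: 0.398
t 6.53 fix xyz mm [-0.4  2.6 97. ] yaw err(jaw-fy) 0.8416 tz [-0. -0. -1.] F fix [-0.1 -0.8  0.3] M [-0.05 -0.07  0.02] claw 0.398 j6 -1.15
units to go [ 0.0102  0.003  -0.1839]
```

View pics/c3.png

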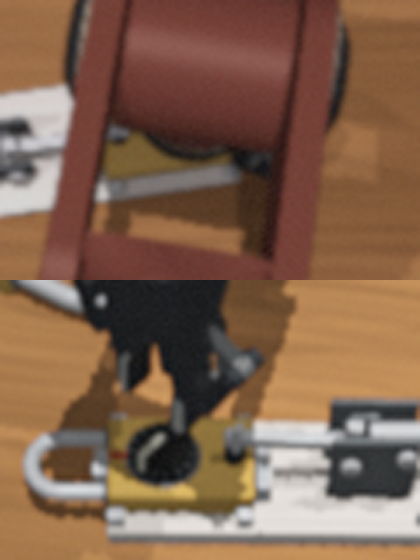

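```bash
python3 -m pendant '[[[0,0,0,0.01,0.003,-0.09,0.4],[0,0,0,0,0,-0.094,0.4],[0,0,0,0,0,0,0.4]]]';python3 -c "from h import *;where()"; python3 -m pendant '[[[0,0,0,0,0,0,0],[0,0,0,0,0,0,0],[0,0,0,0,0,0,0],[0,0,0,0,0,0,0]]]';python3 -c "from h import *;where()"
```

```text
time: 7.0
tool_pos: [0.5685, -0.0204, 0.0507]
tool_rot: [-0.0, 0.882, 0.471, -0.0]
contact_force: [0.3, -0.1, 0.6]
gripper_width: 0.404
t 7.0 fix xyz mm [ 0.2  0.5 50.7] yaw err(jaw-fy) 0.8417 tz [-0.001  0.    -1.   ] F fix [-0.1 -0.3  0.6] M [0.09 0.   0.01] claw 0.404 j6 -1.147
time: 7.5
tool_pos: [0.5703, -0.0208, 0.053]
tool_rot: [0.001, 0.882, 0.471, 0.001]
contact_force: [-1.0, 0.4, 6.9]
gripper_width: 0.118
t 7.5 fix xyz mm [-0.4 -1.2 53. ] yaw err(jaw-fy) 0.8415 tz [ 0.003 -0.001 -1.   ] F fix [0.5 0.9 6.9] M [ 0.05  0.25 -0.  ] claw 0.118 j6 -1.148
```

```bash
python3 -m pendant '[[[0,0,0,0,0,0.01,0],[0,0,-0.034,0,0,0,0],[0,0,-0.034,0,0,0,0]]]';python3 -c "from h import *;where()"; python3 -m pendant '[[[0,0,-0.034,0,0,0,0],[0,0,-0.034,0,0,0,0]]]';python3 -c "from h import *;where()"; python3 -m pendant '[[[0,0,-0.034,0,0,0,0],[0,0,-0.034,0,0,0,0]]]';python3 -c "from h import *;where()"; python3 -m pendant '[[[0,0,-0.034,0,0,0,0],[0,0,-0.03,0,0,0,0],[0,0,0,0,0,0,0]]]';python3 -c "from h import *;where()"
```

```text
time: 7.88
tool_pos: [0.5695, -0.021, 0.0532]
tool_rot: [0.001, 0.928, 0.373, 0.001]
contact_force: [2.5, -1.8, -3.1]
gripper_width: 0.119
t 7.88 fix xyz mm [-0.5 -0.4 53.2] yaw err(jaw-fy) 0.6244 tz [ 0.002 -0.001 -1.   ] F fix [-2.1 -2.3 -3.1] M [-0.3  -0.56 -0.  ] claw 0.119 j6 -0.93
time: 8.12
tool_pos: [0.5692, -0.0212, 0.0531]
tool_rot: [0.001, 0.962, 0.271, 0.001]
contact_force: [2.3, -1.6, -2.2]
gripper_width: 0.121
t 8.12 fix xyz mm [-0.7 -0.1 53.1] yaw err(jaw-fy) 0.4107 tz [ 0.002 -0.001 -1.   ] F fix [-1.9 -2.1 -2.2] M [-0.39 -0.35  0.05] claw 0.121 j6 -0.717
time: 8.38
tool_pos: [0.5689, -0.0214, 0.0531]
tool_rot: [0.001, 0.986, 0.167, 0.0]
contact_force: [0.6, -2.1, -1.6]
gripper_width: 0.115
t 8.38 fix xyz mm [-0.9  0.2 53.1] yaw err(jaw-fy) 0.1972 tz [ 0.001 -0.002 -1.   ] F fix [-2.1 -0.3 -1.6] M [-0.54 -0.23  0.04] claw 0.115 j6 -0.503
time: 8.75
tool_pos: [0.5686, -0.0214, 0.053]
tool_rot: [0.001, 0.998, 0.07, -0.0]
contact_force: [-0.5, -4.4, -0.7]
gripper_width: 0.118
t 8.75 fix xyz mm [-0.8  0.5 53. ] yaw err(jaw-fy) 0.0006 tz [-0.    -0.002 -1.   ] F fix [-4.3  1.1 -0.7] M [-0.73 -0.1  -0.03] claw 0.118 j6 -0.307
```

```bash
python3 -m pendant '[[[0,0,0,0,0,0,0.3],[0,0,0,0,0,0,0.4],[0,0,0,0,0,0.1,0.4],[0,0,0,0,0,0.2,0.4],[0,0,0,0.017,-0.12,0.1,1],[0,0,0,0.017,-0.12,0,1],[0,0,0,0,0,0,1],[0,0,0,0,0,0,1]]]'
python3 - <<'E'
from h import *
go(-59,0,70)
s=imaging.grab_frame("scene")["frame"]
cv2.imwrite("pics/c4.png",cv2.resize(s[150:270,250:410],None,fx=4,fy=4,interpolation=2))
E
```

```text
time: 9.75
tool_pos: [0.5768, -0.0798, 0.1525]
tool_rot: [-0.001, 0.998, 0.069, -0.0]
contact_force: [0.0, -0.1, -0.1]
gripper_width: 0.999
t 9.75 fix xyz mm [-59.9   0.5 152.5] yaw err(jaw-fy) -0.0003 tz [-0.001  0.001 -1.   ] F fix [-0.1 -0.  -0.1] M [-0.   -0.06 -0.01] claw 0.999 j6 -0.405
units to go [ 0.0015  0.0037 -0.3301]
```

View pics/c4.png

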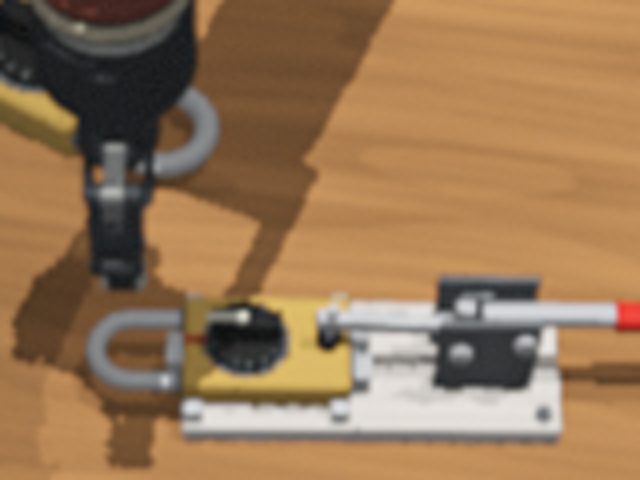

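```bash
python3 -m pendant '[[[0,0,0,0.001,0.003,-0.15,1],[0,0,0,0,0,-0.15,1],[0,0,0,0,0,-0.15,1],[0,0,0,0,0,-0.128,1],[0,0,0,0,0,0,1]]]';python3 -c "from h import *;where()"; python3 -m pendant '[[[0,0,0,0,0,0,0.4],[0,0,0,0,0,0,0.4],[0,0,0,0,0,0,0.4],[0,0,0,0,0,0,0.4]]]';python3 -c "from h import *;where()"
```

```text
time: 10.42
tool_pos: [0.5743, -0.078, 0.005]
tool_rot: [-0.001, 0.998, 0.07, -0.004]
contact_force: [-0.6, 1.3, -0.1]
gripper_width: 1.005
t 10.43 fix xyz mm [-57.7   2.7   5. ] yaw err(jaw-fy) 0.0007 tz [-0.007  0.002 -1.   ] F fix [ 1.3  0.4 -0.1] M [0.03 0.05 0.03] claw 1.005 j6 -0.404
time: 10.92
tool_pos: [0.5787, -0.0801, 0.0111]
tool_rot: [0.0, 0.998, 0.069, 0.001]
contact_force: [-2.6, 1.0, 5.4]
gripper_width: 0.557
t 10.93 fix xyz mm [-60.4  -1.3  11.1] yaw err(jaw-fy) -0.0002 tz [ 0.002 -0.001 -1.   ] F fix [1.4 2.5 5.4] M [0.11 0.46 0.02] claw 0.557 j6 -0.404
```

```bash
python3 -m pendant '[[[0,0,0,0,0,0.008,0],[0,0,0,0.005,-0.032,0,0],[0,0,0,0,0,0,0]]]';python3 -c "from h import *;where()"; python3 -m pendant '[[[0,0,0,0.005,-0.032,0,0],[0,0,0,0,0,0,0]]]';python3 -c "from h import *;where()"; python3 -m pendant '[[[0,0,0,0.002,-0.016,0,0],[0,0,0,0,0,0,0]]]';python3 -c "from h import *;where()"
```

```text
time: 11.3
tool_pos: [0.5794, -0.0884, 0.0112]
tool_rot: [0.0, 0.998, 0.069, 0.001]
contact_force: [-0.1, 0.2, 0.6]
gripper_width: 0.552
t 11.3 fix xyz mm [-68.7  -0.9  11.2] yaw err(jaw-fy) -0.0012 tz [ 0.001 -0.    -1.   ] F fix [0.2 0.  0.6] M [ 0.14 -0.14 -0.16] claw 0.552 j6 -0.416
time: 11.55
tool_pos: [0.5807, -0.0969, 0.0112]
tool_rot: [0.001, 0.998, 0.069, 0.001]
contact_force: [1.2, -0.7, 2.0]
gripper_width: 0.558
t 11.55 fix xyz mm [-77.2  -1.   11.2] yaw err(jaw-fy) -0.001 tz [ 0.001 -0.001 -1.   ] F fix [-0.9 -1.1  2. ] M [ 0.01 -0.13 -0.09] claw 0.558 j6 -0.429
time: 11.8
tool_pos: [0.5809, -0.0983, 0.0111]
tool_rot: [-0.002, 0.998, 0.069, 0.0]
contact_force: [0.4, 8.3, 6.0]
gripper_width: 0.559
t 11.8 fix xyz mm [-78.7  -1.   11.1] yaw err(jaw-fy) -0.0012 tz [ 0.     0.004 -1.   ] F fix [ 8.2 -1.5  6. ] M [ 1.29 -0.08 -0.14] claw 0.559 j6 -0.435
```

```bash
python3 -m pendant '[[[0,0,0,-0.001,0.008,0,0.5],[0,0,0,0,0,0,1],[0,0,0,0,0,0,1],[0,0,0,0,0,0.2,1],[0,0,0,0,0,0.2,1],[0,0,0,0,0,0.2,1],[0,0,0,-0.0246,0.175,0,1],[0,0,0,-0.0246,0.175,0,1],[0,0,0,-0.0246,0.175,0,0.6],[0,0,0,-0.0246,0.175,0,0.6],[0,0,0,-0.0246,0.175,0,0.6],[0,0,0,-0.0246,0.175,0,0.6],[0,0,0,-0.0246,0.175,0,0.6],[0,0,0,0,0,0,0.6],[0,0,0,0,0,0,0.6]]]'
python3 - <<'E'
from h import *
go(231,0,49)
t=imaging.grab_frame("top")["frame"];s=imaging.grab_frame("scene")["frame"]
c=np.vstack([cv2.resize(t[210:290,235:395],None,fx=3.5,fy=3.5,interpolation=2),cv2.resize(s[185:265,265:425],None,fx=3.5,fy=3.5,interpolation=2)])
cv2.imwrite("pics/c5.png",c)
E
```

```text
time: 13.68
tool_pos: [0.5369, 0.2079, 0.16]
tool_rot: [0.0, 0.998, 0.069, -0.0]
contact_force: [0.1, 0.2, 0.7]
gripper_width: 0.598
t 13.68 fix xyz mm [2.307e+02 1.000e-01 1.600e+02] yaw err(jaw-fy) -0.0003 tz [-0.001 -0.001 -1.   ] F fix [ 0.2 -0.1  0.7] M [ 0.03 -0.03 -0.01] claw 0.598 j6 0.102
units to go [ 0.      0.0014 -0.444 ]
```

View pics/c5.png

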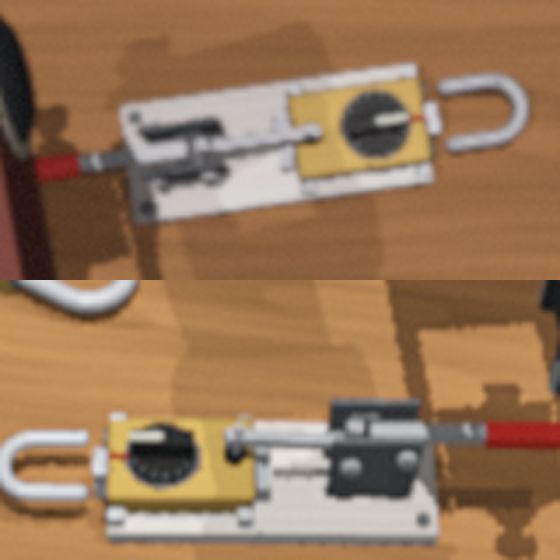

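```bash
python3 -m pendant '[[[0,0,0,0,0.001,-0.15,0.6],[0,0,0,0,0,-0.15,0.6],[0,0,0,0,0,-0.144,0.6],[0,0,0,0,0,0,0.6],[0,0,0,0,0,0,0],[0,0,0,0,0,0,0],[0,0,0,0,0,0,0],[0,0,0,0,0,0,0]]]';python3 -c "from h import *;where()"; python3 -m pendant '[[[0,0,0,0,-0.002,0.032,0],[0,0,0,0.001,-0.005,0.032,0],[0,0,0,0,0,0,0]]]';python3 -c "from h import *;where()"; python3 -m pendant '[[[0,0,0,0.002,-0.013,0.047,0],[0,0,0,0.003,-0.02,0.044,0],[0,0,0,0,0,0,0]]]';python3 -c "from h import *;where()"
```

```text
time: 14.78
tool_pos: [0.5367, 0.2085, 0.0521]
tool_rot: [0.0, 0.998, 0.069, -0.001]
contact_force: [-8.1, -2.7, 8.3]
gripper_width: 0.171
t 14.78 fix xyz mm [2.312e+02 2.000e-01 5.210e+01] yaw err(jaw-fy) -0.0001 tz [-0.002 -0.001 -1.   ] F fix [-1.6  8.4  8.3] M [-0.4   1.29  0.  ] claw 0.171 j6 0.103
time: 15.15
tool_pos: [0.5369, 0.2065, 0.066]
tool_rot: [0.0, 0.998, 0.069, -0.001]
contact_force: [-3.2, -2.5, -3.2]
gripper_width: 0.174
t 15.15 fix xyz mm [229.2   0.3  66. ] yaw err(jaw-fy) -0.0005 tz [-0.001 -0.001 -1.   ] F fix [-2.   3.5 -3.2] M [-0.06  0.52  0.09] claw 0.174 j6 0.099
time: 15.52
tool_pos: [0.5382, 0.1978, 0.0891]
tool_rot: [0.001, 0.998, 0.069, -0.001]
contact_force: [-4.3, -3.1, -4.3]
gripper_width: 0.17
t 15.53 fix xyz mm [2.204e+02 2.000e-01 8.910e+01] yaw err(jaw-fy) -0.0007 tz [-0.002 -0.001 -1.   ] F fix [-2.4  4.6 -4.3] M [-0.28  0.67  0.15] claw 0.17 j6 0.085
```

```bash
python3 -m pendant '[[[0,0,0,0.004,-0.026,0.041,0],[0,0,0,0.004,-0.032,0.036,0],[0,0,0,0,0,0,0]]]';python3 -c "from h import *;where()"; python3 -m pendant '[[[0,0,0,0.005,-0.037,0.031,0],[0,0,0,0.006,-0.041,0.025,0],[0,0,0,0,0,0,0]]]';python3 -c "from h import *;where()"; python3 -m pendant '[[[0,0,0,0.006,-0.044,0.019,0],[0,0,0,0,0,0,0]]]';python3 -c "from h import *;where()";python3 -m pendant '[[[0,0,0,0.007,-0.047,0.012,0],[0,0,0,0,0,0,0]]]';python3 -c "from h import *;where()"
```

```text
time: 15.9
tool_pos: [0.5403, 0.1832, 0.1083]
tool_rot: [0.0, 0.998, 0.069, -0.001]
contact_force: [-4.8, -2.3, -6.4]
gripper_width: 0.173
t 15.9 fix xyz mm [2.057e+02 2.000e-01 1.083e+02] yaw err(jaw-fy) -0.0012 tz [-0.001 -0.001 -1.   ] F fix [-1.6  5.  -6.4] M [-0.02  0.82  0.1 ] claw 0.173 j6 0.059
time: 16.27
tool_pos: [0.5431, 0.1636, 0.1222]
tool_rot: [0.0, 0.998, 0.069, -0.001]
contact_force: [-5.6, -0.0, -7.8]
gripper_width: 0.168
t 16.27 fix xyz mm [1.859e+02 1.000e-01 1.222e+02] yaw err(jaw-fy) -0.0013 tz [-0.001 -0.001 -1.   ] F fix [ 0.8  5.5 -7.8] M [0.18 0.94 0.01] claw 0.168 j6 0.024
time: 16.52
tool_pos: [0.5445, 0.153, 0.1268]
tool_rot: [0.0, 0.998, 0.069, -0.001]
contact_force: [-6.4, 0.9, -8.5]
gripper_width: 0.168
t 16.52 fix xyz mm [175.2   0.2 126.8] yaw err(jaw-fy) -0.0011 tz [-0.001 -0.    -1.   ] F fix [ 1.7  6.2 -8.5] M [0.48 0.91 0.15] claw 0.168 j6 0.004
time: 16.77
tool_pos: [0.5462, 0.1412, 0.1297]
tool_rot: [0.0, 0.998, 0.069, -0.001]
contact_force: [-5.3, 1.1, -7.2]
gripper_width: 0.169
t 16.77 fix xyz mm [163.3   0.2 129.7] yaw err(jaw-fy) -0.0013 tz [-0.002 -0.    -1.   ] F fix [ 1.8  5.1 -7.2] M [0.32 0.96 0.07] claw 0.169 j6 -0.017
```

```bash
python3 -m pendant '[[[0,0,0,0,0,0,0.5],[0,0,0,0,0,0,0.6],[0,0,0,0,0,0.15,0.6],[0,0,0,0,0,0.2,0.6],[0,0,0,0,0,0.15,0.6],[0,0,0,0.028,-0.2,0,0.6],[0,0,0,0.028,-0.2,0,1],[0,0,0,0.028,-0.2,0,1],[0,0,0,0,0,0,1],[0,0,0,0,0,0,1]]]'
python3 - <<'E'
from h import *
go(8,0,150)
t=imaging.grab_frame("top")["frame"];s=imaging.grab_frame("scene")["frame"]
c=np.vstack([cv2.resize(t[210:290,235:395],None,fx=3.5,fy=3.5,interpolation=2),cv2.resize(s[185:265,265:425],None,fx=3.5,fy=3.5,interpolation=2)])
cv2.imwrite("pics/c6.png",c)
E
```

```text
time: 18.02
tool_pos: [0.5685, -0.0081, 0.2559]
tool_rot: [0.0, 0.998, 0.069, 0.001]
contact_force: [-0.0, 0.2, -0.3]
gripper_width: 0.997
t 18.02 fix xyz mm [ 12.3  -1.2 255.9] yaw err(jaw-fy) -0.001 tz [ 0.003 -0.    -1.   ] F fix [ 0.2  0.  -0.3] M [ 0.02  0.01 -0.02] claw 0.997 j6 -0.283
units to go [-0.0023 -0.0179 -0.4236]
```

View pics/c6.png

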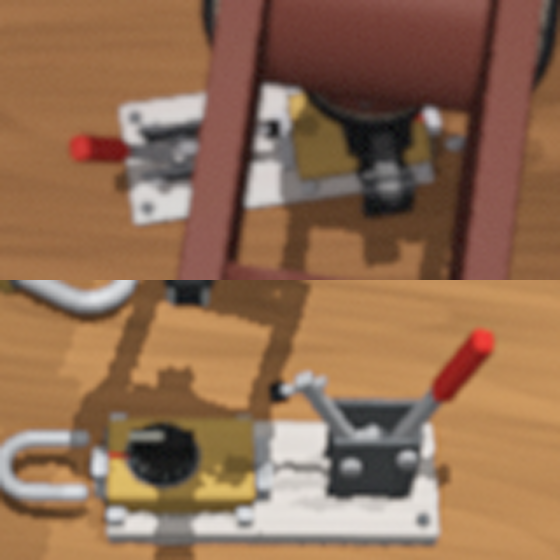

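```bash
python3 - <<'E'
from h import *
t=imaging.grab_frame("top");s=imaging.grab_frame("scene")
for nm,f,im in(("s0",s,cv2.imread("pics/scene0.png")),("s",s,s["frame"]),("t0",t,cv2.imread("pics/top0.png")),("t",t,t["frame"])):
    r=cv2.inRange(im,(0,0,110),(70,70,255)); r[:190]=0;r[270:]=0;r[:,:230]=0;r[:,430:]=0
    k=max(cv2.findContours(r,0,2)[0],key=cv2.contourArea).reshape(-1,2);m=cv2.moments(r,True) 
    c=cv2.moments(k);print(nm,k.min(0),k.max(0),"cen",c["m10"]/c["m00"],c["m01"]/c["m00"])
for th in(1.1,1.2,1.3,1.4):
    c,q=np.cos(th),np.sin(th)
    print(th,[proj(f,W(.150+r*c,0,.068+r*q)).round(1).tolist() for f in(s,t) for r in(.08,.111)])
E
```

```text
s0 [389 200] [405 219] cen 397.2481481481482 209.42962962962963
s [389 200] [404 219] cen 396.56361323155215 209.3320610687023
t0 [254 249] [270 256] cen 260.82758620689657 251.6
t [315 190] [374 203] cen 348.65872115020807 194.55013242527428
1.1 [[402.0, 210.0], [410.9, 202.4], [258.8, 252.7], [250.2, 252.6]]
1.2 [[398.7, 209.1], [406.2, 201.0], [261.9, 252.1], [254.6, 251.7]]
1.3 [[395.2, 208.4], [401.2, 200.0], [265.2, 251.5], [259.3, 250.9]]
1.4 [[391.5, 207.8], [396.0, 199.2], [268.7, 250.9], [264.3, 250.0]]
```

```bash
python3 -m pendant '[[[0,0,0,-0.028,0.201,0,0],[0,0,0,-0.028,0.201,0,0],[0,0,0,-0.028,0.201,0,0],[0,0,0,-0.028,0.201,0,0],[0,0,0,0,0,0,0],[0,0,0,0,0,-0.14,0],[0,0,0,0,0,-0.14,0],[0,0,0,0,0,-0.14,0],[0,0,0,0,0,0,0]]]'; python3 -c "from h import *;go(188,0,150)"
```

```text
time: 19.35
tool_pos: [0.5373, 0.192, 0.1457]
tool_rot: [0.001, 0.998, 0.069, -0.004]
contact_force: [0.2, -0.0, -0.7]
gripper_width: 0.002
t 19.35 fix xyz mm [214.8   1.9 145.7] yaw err(jaw-fy) -0.0007 tz [-0.007 -0.002 -1.   ] F fix [-0.1 -0.2 -0.7] M [ 0.01  0.03 -0.01] claw 0.002 j6 0.074
units to go [ 0.0225 -0.1052  0.017 ]
```

```bash
python3 -m pendant '[[[0,0,0,0.004,-0.03,0,0],[0,0,0,0.004,-0.03,0,0],[0,0,0,0.004,-0.03,0,0],[0,0,0,0,0,0,0]]]'; python3 -c "from h import *;go(184,0,150)"
```

```text
time: 19.85
tool_pos: [0.5432, 0.1697, 0.1502]
tool_rot: [0.0, 0.998, 0.069, 0.001]
contact_force: [-0.1, -0.7, -0.6]
gripper_width: -0.002
t 19.85 fix xyz mm [191.9  -0.9 150.2] yaw err(jaw-fy) -0.0015 tz [ 0.001 -0.    -1.   ] F fix [-0.7  0.2 -0.6] M [ 0.04 -0.03  0.04] claw -0.002 j6 0.035
units to go [ 0.0009 -0.0319 -0.0007]
```

```bash
python3 -m pendant '[[[0,0,0,0.002,-0.016,0,0],[0,0,0,0.002,-0.016,0,0],[0,0,0,0,0,0,0]]]'; python3 -m pendant '[[[0,0,0,0.001,-0.01,0,0],[0,0,0,0,0,0,0]]]';python3 -c "from h import *;where()"; python3 -m pendant '[[[0,0,0,-0.01,0.08,0,0],[0,0,0,0,0,0.2,0],[0,0,0,0,0,0.2,0],[0,0,0,0,0,0,0]]]'
python3 - <<'E'
from h import *
go(8,0,256)
s=imaging.grab_frame("scene")
r=cv2.inRange(s["frame"],(0,0,110),(70,70,255)); r[:190]=0;r[270:]=0;r[:,:230]=0;r[:,430:]=0
k=max(cv2.findContours(r,0,2)[0],key=cv2.contourArea).reshape(-1,2)
c=cv2.moments(k);print(k.min(0),k.max(0),"cen",c["m10"]/c["m00"],c["m01"]/c["m00"])
E
```

```text
time: 20.23
tool_pos: [0.5436, 0.1621, 0.1491]
tool_rot: [0.0, 0.998, 0.069, -0.0]
contact_force: [0.1, 0.2, -0.2]
gripper_width: 0.002
time: 20.48
tool_pos: [0.5439, 0.1598, 0.1492]
tool_rot: [0.0, 0.998, 0.069, -0.0]
contact_force: [-0.6, -0.3, -0.1]
gripper_width: -0.002
t 20.48 fix xyz mm [ 1.821e+02 -1.000e-01  1.492e+02] yaw err(jaw-fy) -0.0006 tz [-0. -0. -1.] F fix [-0.2  0.6 -0.1] M [ 0.03  0.   -0.03] claw -0.002 j6 0.016
time: 20.98
tool_pos: [0.5439, 0.1817, 0.2555]
tool_rot: [-0.001, 0.998, 0.07, 0.005]
contact_force: [0.4, 0.1, 0.2]
gripper_width: -0.001
t 20.98 fix xyz mm [203.7  -3.2 255.5] yaw err(jaw-fy) 0.0005 tz [ 0.01   0.002 -1.   ] F fix [ 0.  -0.4  0.2] M [-0.08  0.03  0.  ] claw -0.001 j6 0.053
units to go [ 0.0961 -0.7771  0.0021]
[384 198] [395 218] cen 389.4230769230769 208.0
```

```bash
python3 -m pendant '[[[0,0,0,0.024,-0.194,0,1],[0,0,0,0.024,-0.194,0,1],[0,0,0,0.024,-0.194,0,1],[0,0,0,0.024,-0.194,0,1],[0,0,0,0,0,-0.2,1],[0,0,0,0,0,-0.2,1],[0,0,0,0,0,0,1],[0,0,0,0,0,0,1]]]'; python3 -c "from h import *;go(8,0,13)"
```

```text
time: 22.02
tool_pos: [0.5659, -0.0136, 0.1501]
tool_rot: [0.0, 0.998, 0.07, 0.0]
contact_force: [0.8, 0.3, 0.8]
gripper_width: 1.002
t 22.02 fix xyz mm [  7.2   2.1 150.1] yaw err(jaw-fy) 0.0 tz [ 0.001 -0.    -1.   ] F fix [ 0.2 -0.8  0.8] M [ 0.03 -0.04  0.  ] claw 1.002 j6 -0.295
units to go [ 0.008   0.0042 -0.5485]
```

```bash
python3 -m pendant '[[[0,0,0,0.011,0.004,-0.15,1],[0,0,0,0,0,-0.15,1],[0,0,0,0,0,-0.15,1],[0,0,0,0,0,-0.098,1],[0,0,0,0,0,0,1]]]';python3 -c "from h import *;where()"; python3 -m pendant '[[[0,0,0,0,0,0,0.8],[0,0,0,0,0,0,0.5],[0,0,0,0,0,0,0],[0,0,0,0,0,0,0],[0,0,0,0,0,0,0]]]';python3 -c "from h import *;where()"
```

```text
time: 22.65
tool_pos: [0.5685, -0.0128, 0.0127]
tool_rot: [-0.0, 0.998, 0.07, -0.0]
contact_force: [-0.1, 0.9, 0.1]
gripper_width: 0.999
t 22.65 fix xyz mm [ 7.7 -0.6 12.7] yaw err(jaw-fy) -0.0001 tz [-0.  0. -1.] F fix [ 0.9 -0.   0.1] M [ 0.01 -0.01  0.03] claw 0.999 j6 -0.292
time: 23.28
tool_pos: [0.5689, -0.0134, 0.0154]
tool_rot: [0.0, 0.998, 0.07, 0.0]
contact_force: [-6.6, -0.2, 8.2]
gripper_width: 0.684
t 23.27 fix xyz mm [ 7.  -0.9 15.4] yaw err(jaw-fy) -0.0 tz [ 0.    -0.001 -1.   ] F fix [0.7 6.6 8.2] M [-0.08  1.24  0.02] claw 0.684 j6 -0.293
```

```bash
python3 -m pendant '[[[0,0,0,0,0,0.02,0],[0,0,0,0,0,0.03,0],[0,0,0,0,0,0.04,0],[0,0,0,0,0,0.05,0],[0,0,0,0,0,0.06,0],[0,0,0,0,0,0,0]]]';python3 -c "from h import *;where()"; python3 -m pendant '[[[0,0,0,0,0,0.07,0],[0,0,0,0,0,0.08,0],[0,0,0,0,0,0.08,0],[0,0,0,0,0,0.08,0],[0,0,0,0,0,0.07,0],[0,0,0,0,0,0.06,0],[0,0,0,0,0,0.03,0],[0,0,0,0,0,0,0],[0,0,0,0,0,0,0],[0,0,0,0,0,0,0]]]'
python3 - <<'E'
from h import *
where()
t=imaging.grab_frame("top")["frame"];s=imaging.grab_frame("scene")["frame"]
c=np.vstack([t[100:300,240:560],s[110:350,240:560]])
cv2.imwrite("pics/c7.png",cv2.resize(s[130:270,230:420],None,fx=4,fy=4,interpolation=2))
E
```

```text
time: 24.02
tool_pos: [0.5699, -0.0133, 0.0647]
tool_rot: [0.0, 0.998, 0.069, 0.002]
contact_force: [-0.7, 0.4, -6.1]
gripper_width: 0.685
t 24.02 fix xyz mm [ 7.  -1.8 64.7] yaw err(jaw-fy) -0.0004 tz [ 0.004 -0.001 -1.   ] F fix [ 0.5  0.7 -6.1] M [-0.04 -0.03  0.05] claw 0.685 j6 -0.293
time: 25.28
tool_pos: [0.5676, -0.013, 0.1787]
tool_rot: [-0.0, 0.998, 0.069, -0.001]
contact_force: [-0.5, -0.0, -5.2]
gripper_width: 0.691
t 25.27 fix xyz mm [  7.6   0.3 178.7] yaw err(jaw-fy) -0.0005 tz [-0.002  0.    -1.   ] F fix [ 0.   0.5 -5.2] M [ 0.01 -0.03 -0.02] claw 0.691 j6 -0.293
```

View pics/c7.png

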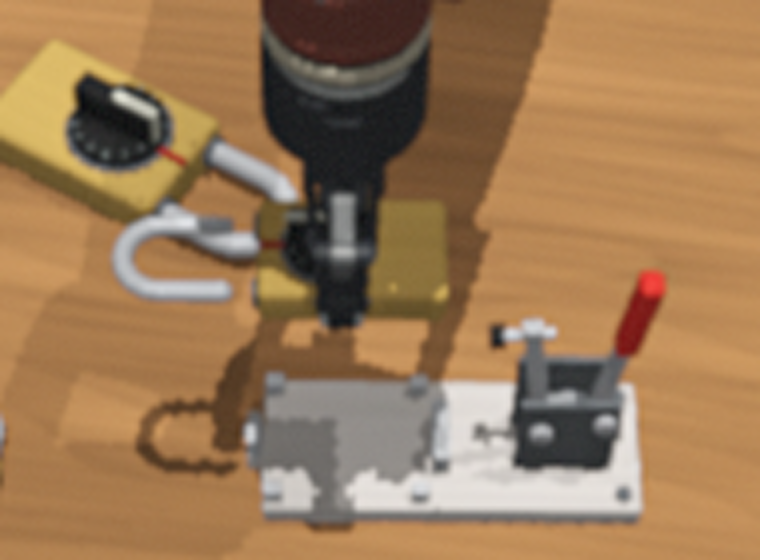

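The lock is clear of the nest at about 163 mm up. It is level with the dial up, the shackle is out, and the clamp stands open. Handing in.

```bash
python3 -m pendant '[[[0,0,0,0,0,0,0],[0,0,0,0,0,0,0]]]'; python3 -c "from h import *;where();print(manip.job_done())"
```

```text
time: 25.62
tool_pos: [0.5682, -0.0131, 0.1797]
tool_rot: [-0.0, 0.998, 0.069, -0.0]
contact_force: [0.6, -0.2, -4.6]
gripper_width: 0.689
t 25.62 fix xyz mm [  7.5  -0.2 179.7] yaw err(jaw-fy) -0.0006 tz [-0. -0. -1.] F fix [-0.3 -0.6 -4.6] M [ 0.02  0.04 -0.  ] claw 0.689 j6 -0.293
the job is handed in; nothing more can be done
None
```

I did every step in the order asked and handed the job in at 25.6 s of the 72 s allowed. `job_done()` gives no verdict.

- **Clamp down:** I pushed the handle down past centre. The extra press met the stop at 17 N, and the camera matched a level handle.
- **Dial:** I gripped the bar and turned it clockwise by 0.84 rad, two clicks. The pictures show the white pointer at the red mark.
- **Shackle:** I pulled it out 18.3 mm until the force rose to 8 N at its stop, with the lock still clamped. It still looked open in the last picture.
- **Clamp open:** My first swing left the handle at about 1.26 rad, less open than I had aimed for. I pushed it on to about 1.42 rad, close to its 1.45 stop.
- **Lift:** The lock is held by its sides about 16 cm above where it lay. The tool is vertical, and in the last picture the lock looks level with the dial up. The measured load is about 5 N, slightly more than the lock's weight.

Two checks were incomplete. The two cameras disagreed by 2 to 5 mm on position, and the grasps absorbed that. I did not re-check the router, adapter, cup and can afterwards, but no move went near them. Contact forces in the readings I took stayed under 20 N.

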